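# Lock the bayonet plug into the pump's filler neck

## Robot

A 7-joint arm with a two-finger parallel gripper is mounted at the origin on the work surface. World frame = base frame: x ahead of the robot, y to its left, z up, the work surface at z = 0. Lengths are in m, angles in rad, forces in N, time in s.
With the tool pointing down it reaches from about 0.4 to 0.85 m from the base axis. Payload 4.5 kg.
Tool frame: the origin (TCP) lies between the finger pads; the fingertips stand 19 mm ahead of it and the grasp point (between the pads) is the TCP; z points along the fingers, y is the direction in which the jaws open and shut (so a half turn about z gives the same grasp; the last joint's range is limited). The gripper opens to 88 mm and grips with 3 to 60 N. Pads are 18 mm wide; open, the fingers measure 123 mm over their backs; the gripper's body (75 mm by 187 mm) begins 45 mm behind the grasp point.
Start: joints at [1.382, 0.689, -0.195, 1.565, 0.157, 0.902, -0.215], TCP at [0.138, -0.61, 0.224] pointing down, gripper open.
Joint ranges: [-3.01, 3.01], [-0.46, 2.08], [-1.47, 1.51], [0.13, 2.56], [-1, 4.14], [0.04, 2.09], [-2.66, 2.66]. Speed limits (rad/s): [2.57, 2.57, 3.14, 3.14, 3.14, 3.14, 3.14].

## Interface

Orientations are given as a unit quaternion [x, y, z, w].
In Python, from plant import status, snapshot, finish_job, cut_out, tip_of gives the robot as it stands. The module is installed in compiled form; this text tells all that it offers.
- The arm moves only by the tool carry_out, never from a script. Its arguments are lists of equal length, an entry for each row: "linear": the shift along the world's x, y, z in m, a list of three; "roll": the turn about the world's z in rad. A call has 1 to 8 rows; each row is the pose to reach, as a shift and turn from the pose measured when the call began; what a row does not reach only later rows make up. A row lasts 1/12 s, in which the tool goes at most 41.7 mm and 7.16 degrees, less where a joint would pass 70% of its speed; a pose out of reach is approached as far as the arm can. A call with a gripper value outside its range is refused whole. "gripper" is the opening, from 0 (shut) to 1 (fully open), set as the call begins (left out, the last holds). The fingers move at their own pace and stop on an object; "grip_force" is the grip in N (left out, the last holds). Time passes only in rows, so rows that repeat a pose let the fingers close. It gives the time, the measured TCP pose, the force and the opening at its end, in the units of the state.
- status.get_state(): the state, without advancing time (a new reading comes with each control period).
- snapshot(name): name is "side" or "top"; returns a dict with "img" (420x560x3 uint8, red, green, blue), "range_z" (420x560 float32, m along the optical axis (not along the pixel's ray), 0 where there is no reading), "fx", "fy", "cx", "cy" (pixels), "world_from_camera" (4x4, takes a point from camera to world coordinates). Camera axes: x right, y down, z forward; pixel columns grow to the right and rows downward; lengths in m; the calibration is good to about 2 mm. A picture is of the moment at which its call begins.
- finish_job(): hands the job in, once; it reports no verdict.
Trained networks look in a picture, given as the dict that the camera call returned (one of the last four; its "shot" number tells which), for a name from the list of things; names that differ only in an ending like _2 or _b are one class to them, and where a whole thing is asked for, a point or a joint stands for the part that bears it (a point fixed in the world has none). Each returns a list of dicts, best first, with "confidence" (0 to 1); they miss things now and then, are a little off and sometimes report something else, mostly with a low value. They report only what shows in the picture. A call takes as long as a camera call. They do not tell look-alikes from the thing itself.
- cut_out(picture, query): "region" (420x560 bool, what is visible of it) and "pixel" ([column, row] in pixels, amid what is visible of it).
- tip_of(picture, query): "pixel" ([column, row] in pixels: a listed point, or the origin of a listed thing).
The state is a dict: "clock": time; "q": joint angles; "qd": joint speeds; "joint_torque": joint torques, N m; "tool_pos": TCP position; "eef_rot": TCP orientation; "contact_force": force on the tool from outside, world axes, zero at the start; "moment": the same for the moment, N m; "opening": opening from 0.0 (shut) to 1.0 (fully open).
Only numpy, scipy, OpenCV 4.12 (cv2) and the standard library are available. Lean on these libraries where they do the work, as an engineer would, in place of code of your own. Each camera call takes 0.05 s, during which the arm holds its last target.

## Task

Close the filler neck on top of the pump with the red plug: lower it in with its two lugs going down through the two notches until its flange sits flush on the rim, then twist it clockwise (seen from above) until the lugs reach their stops under the rim, about 65 degrees, and let go. Leave the blue plug, which has no lugs, and the yellow tin where they stand.

Things in the scene. Friction and masses are not known exactly. Their poses are not given: they have to be found in the camera images.
- plug_center (a point): Red loose plug, 74 mm tall, standing on its nose; point on its axis, 37 mm up. Grey nose dia 48 (foot bevelled 5) from 0 to 32 mm high, flange dia 84 from 32 to 40, grip bar 60 long (own x) x 16 thick (y) from 40 to 74. Two steel lugs on the nose along own +x/-x, under the bar's ends: 14 wide, reaching 34 from the axis, 10 to 19 mm high. z up; half-turn symmetric; about 0.2 kg.
- neck (a point): Fixed neck on the blue pump; point on its axis at rim height, 160 mm above bench, z up. Outer dia 92, mouth dia 56, two notches on own +x/-x (yellow blocks): 26 wide, to 39 mm from axis. Lip 9 mm thick. Nose enters 32 mm till flange meets rim (plug_center 5 mm above this point); then turns freely clockwise from above to a hard stop near 67 deg; other way blocked. Motor etc. lie lower than rim.
- blank_center (a point): Blue loose plug, a bystander: same size and shape as the red one but all blue and without lugs. Point on its axis half-way up, 37 mm above its underside.
- tin_center (a point): Small round yellow-and-steel tin, loose bystander, 84 mm in diameter, 86 mm tall, standing upright. This point is on its axis half-way up, 43 mm above the bench.
Not all that is in view belongs to the job. Of the things that look like the part that bears plug_center, the smaller one is meant.

How it is judged:
By the outcome, as a careful person would: the job done as asked, in the order asked, and still so for the second after the job is handed in, with the robot touching nothing.
It also fails if it takes over 43 s, if anything falls off the work surface, if the arm or the gripper's body presses on something with over 40 N, if the wrist force passes 120 N, or if a joint passes its speed limit or range.

## Working session

There is one attempt and no reset: what is moved stays moved. The work goes in short steps, Python scripts to look and compute and a tool call to move; the robot and the scene stay as the last step left them, time stands still between calls to the robot, and variables do not carry over. Pictures are saved under pics/ and viewed, and the job is handed in when it is done.

Besides the shell and the picture viewer there is one more tool, called after "Emit:" as name(argument=value, ...) on one line, values as JSON. carry_out: Moves the arm, as the interface text tells. Its arguments: {"type":"object","properties":{"linear":{"type":"array"},"roll":{"type":"array"},"gripper":{"type":"number"},"grip_force":{"type":"number"}},"required":["linear","roll"]}

```bash
mkdir -p pics; cat > h.py <<'E'
import numpy as np, cv2
from plant import status, snapshot, cut_out, tip_of
def save(n,img,s=1.0):
    cv2.imwrite('pics/'+n+'.png', cv2.resize(cv2.cvtColor(img,cv2.COLOR_RGB2BGR),None,fx=s,fy=s,interpolation=cv2.INTER_CUBIC))
def cloud(p):
    z=p['range_z'].astype(float); v,u=np.mgrid[:z.shape[0],:z.shape[1]]
    P=np.stack([(u-p['cx'])/p['fx']*z,(v-p['cy'])/p['fy']*z,z,np.ones_like(z)],-1)@np.array(p['world_from_camera']).T
    P=P[...,:3]; P[z<=0]=np.nan
    return P
def proj(p,X):
    c=np.linalg.inv(np.array(p['world_from_camera']))@np.r_[X,1]
    return [c[0]/c[2]*p['fx']+p['cx'],c[1]/c[2]*p['fy']+p['cy']]
E
python3 - <<'E'
from h import *
s=status.get_state(); print({k:np.round(v,3).tolist() for k,v in s.items()})
for n in ['top','side']:
    p=snapshot(n); save(n+'1',p['img']); print(n,p['shot'],np.round(p['world_from_camera'],3).tolist(),p['fx'])
    C=cloud(p)
    for q in ['plug_center','neck','blank_center','tin_center']:
        for d in tip_of(p,q)[:3]:
            c,r=np.round(d['pixel']).astype(int); print(q,'tip',d['confidence'],c,r,np.round(C[r,c],3) if 0<=r<420 and 0<=c<560 else '')
        for d in cut_out(p,q)[:3]:
            c,r=np.round(d['pixel']).astype(int); print(q,'cut',d['confidence'],c,r,d['region'].sum(),np.round(np.nanmedian(C[d['region']],0),3))
E
```

```text
{'clock': 0.0, 'q': [1.382, 0.69, -0.195, 1.566, 0.157, 0.902, -0.215], 'qd': [0.001, -0.002, -0.001, -0.0, 0.0, 0.001, -0.002], 'joint_torque': [0.001, -52.755, -1.267, -15.343, -0.053, 0.007, 0.0], 'tool_pos': [0.138, -0.609, 0.223], 'eef_rot': [0.994, 0.111, -0.0, -0.001], 'contact_force': [-0.079, -0.646, -0.724], 'moment': [0.025, 0.009, -0.048], 'opening': 1.002}
top 1 [[-0.021, -0.997, 0.075, 0.476], [-1.0, 0.019, -0.023, -0.069], [0.022, -0.075, -0.997, 1.099], [0.0, 0.0, 0.0, 1.0]] 410.29425186797926
plug_center tip 0.93 405 192 [ 0.591 -0.4    0.101]
plug_center tip 0.68 343 175 [ 0.64  -0.253  0.074]
plug_center cut 0.74 345 170 825 [ 0.647 -0.251  0.041]
plug_center cut 0.72 402 193 1580 [ 0.588 -0.409  0.056]
neck tip 0.78 132 193 [0.599 0.263 0.114]
neck cut 0.92 101 194 11818 [0.597 0.347 0.112]
blank_center tip 0.65 358 246 [ 0.46  -0.285  0.073]
blank_center cut 0.72 355 247 889 [ 0.46  -0.28   0.041]
tin_center cut 0.59 280 248 872 [ 0.457 -0.087  0.086]
side 2 [[0.883, -0.361, 0.299, 0.237], [-0.469, -0.673, 0.573, -0.598], [-0.005, -0.646, -0.763, 0.849], [0.0, 0.0, 0.0, 1.0]] 407.7237499822473
plug_center tip 0.91 387 347 [ 0.579 -0.419  0.073]
plug_center tip 0.87 361 277 [ 0.632 -0.263  0.067]
plug_center cut 0.95 366 277 937 [ 0.642 -0.259  0.039]
plug_center cut 0.58 387 350 2520 [ 0.577 -0.42   0.054]
neck tip 0.98 245 125 [0.61  0.284 0.123]
neck cut 0.57 237 138 6069 [0.579 0.236 0.101]
blank_center tip 0.56 296 326 [ 0.452 -0.286  0.043]
blank_center cut 0.93 300 327 1167 [ 0.453 -0.29   0.039]
tin_center tip 0.85 257 254 [ 0.45  -0.11   0.085]
tin_center cut 0.83 257 256 1416 [ 0.449 -0.104  0.082]
```

View pics/top1.png

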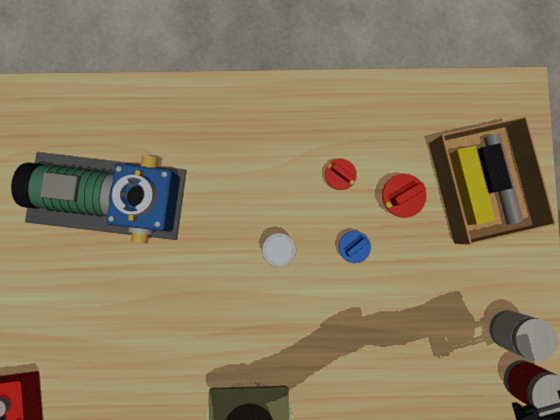

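View pics/side1.png

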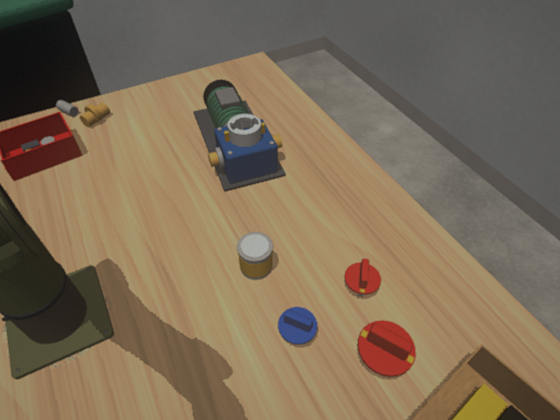

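Candidates for the red plug in the top view: the small red one at about (341,174) and the large red one at about (404,194). The smaller is the one meant. The blue plug is at (355,247), the tin at (279,249) and the neck at (133,195). I'll confirm the choice in enlarged crops.

```bash
python3 - <<'E'
from h import *
t=snapshot('top'); s=snapshot('side')
def crop(p,c,r,h,S): 
    return cv2.resize(p['img'][r-h:r+h,c-h:c+h],(S,S),interpolation=cv2.INTER_CUBIC)
im=np.vstack([np.hstack([crop(t,345,175,24,300),crop(t,132,195,24,300)]),np.hstack([crop(s,363,278,24,300),crop(s,245,127,24,300)])])
save('crop1',im)
np.savez('shots.npz',**{f'{n}_{k}':p[k] for n,p in(('t',t),('s',s)) for k in('img','range_z','fx','fy','cx','cy','world_from_camera')})
for n,p in(('t',t),('s',s)):
    C=cloud(p)
    for nm,x,y,R,lo,hi in(('bar',.645,-.252,.06,.058,.085),('flange',.645,-.252,.06,.03,.052),('big bar',.59,-.41,.08,.085,.13),('rim',.6,.27,.07,.152,.17),('rimwide',.6,.27,.09,.13,.2)):
        m=(np.hypot(C[...,0]-x,C[...,1]-y)<R)&(C[...,2]>lo)&(C[...,2]<hi)
        Q=C[m]
        if len(Q)<5: print(n,nm,len(Q));continue
        (cx,cy),(w,h),a=cv2.minAreaRect(Q[:,:2].astype(np.float32))
        d=Q[:,:2]-Q[:,:2].mean(0); u,S,V=np.linalg.svd(d,full_matrices=False)
        print(n,nm,len(Q),'mean',Q.mean(0).round(4),'rect',np.round([cx,cy,w,h,a],4),'pca',np.degrees(np.arctan2(V[0,1],V[0,0])).round(1))
E
```

```text
t bar 173 mean [ 0.6482 -0.2526  0.0721] rect [ 6.49100e-01 -2.53300e-01  5.93000e-02  1.65000e-02  5.02599e+01] pca -128.6
t flange 616 mean [ 0.6478 -0.2518  0.0402] rect [ 0.6494 -0.2535  0.0816  0.0831 68.0132] pca 143.6
t big bar 310 mean [ 0.5879 -0.4113  0.1003] rect [ 5.88500e-01 -4.13500e-01  2.21000e-02  8.33000e-02  2.99095e+01] pca 120.0
t rim 719 mean [0.5904 0.2464 0.1593] rect [ 0.5908  0.2466  0.0893  0.0907 39.1586] pca -100.8
t rimwide 958 mean [0.5903 0.2436 0.155 ] rect [ 0.5906  0.2463  0.0901  0.0907 38.8729] pca -138.6
s bar 192 mean [ 0.6453 -0.2564  0.0708] rect [ 6.48300e-01 -2.53800e-01  6.03000e-02  1.59000e-02  5.12755e+01] pca -127.6
s flange 740 mean [ 0.6447 -0.2571  0.0386] rect [ 0.6479 -0.2549  0.0809  0.0831 46.0731] pca 139.4
s big bar 583 mean [ 0.5856 -0.4155  0.0977] rect [ 5.87500e-01 -4.13900e-01  2.34000e-02  8.20000e-02  3.00854e+01] pca -60.1
s rim 385 mean [0.591  0.2448 0.1572] rect [0.5916 0.247  0.0907 0.0921 6.4827] pca -104.5
s rimwide 766 mean [0.5892 0.2406 0.1491] rect [ 0.5927  0.2467  0.0956  0.091  30.8973] pca -128.4
```

View pics/crop1.png

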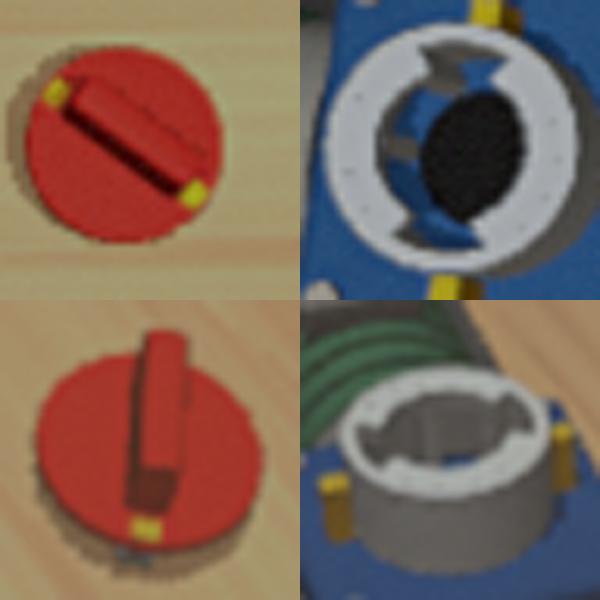

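The crops confirm the small red plug (84 mm flange, 60×16 bar, yellow marks over the lugs). The neck has two notches, near top and bottom in the top view. Next I'll get the notch angle and the mark angle.

```bash
python3 - <<'E'
from h import *
z=np.load('shots.npz')
for n in 'ts':
    p={k:z[f'{n}_{k}'] for k in('img','range_z','fx','fy','cx','cy','world_from_camera')}
    C=cloud(p); hsv=cv2.cvtColor(p['img'],cv2.COLOR_RGB2HSV)
    yel=(hsv[...,0]>20)&(hsv[...,0]<35)&(hsv[...,1]>150)
    for nm,x,y,R0,R in(('plug',.649,-.2535,0,.045),('neck',.591,.2467,.04,.065)):
        r=np.hypot(C[...,0]-x,C[...,1]-y)
        m=yel&(r<R)&(r>R0)&(C[...,2]>(.03 if nm=='plug' else .13))
        k,l,st,ce=cv2.connectedComponentsWithStats(m.astype(np.uint8))
        c=[]
        for i in range(1,k):
            if st[i,4]>3:
                Q=C[l==i].mean(0); c.append(Q); print(n,nm,st[i,4],Q.round(4),np.degrees(np.arctan2(Q[1]-y,Q[0]-x)).round(1),ce[i].round())
    # notch: sample back-projected plane z=.16 at circles r 31..37, check if depth lies below rim
    x,y=.591,.2467
    if n=='t':
      for R in(.031,.034,.037):
        a=np.arange(0,360,3); low=[]
        for d in a:
            X=[x+R*np.cos(np.radians(d)),y+R*np.sin(np.radians(d)),.16]
            u,v=proj(p,X); low.append(C[int(round(v)),int(round(u)),2]<.155)
        print(R,a[np.array(low)])
E
```

```text
t plug 8 [ 0.6722 -0.225   0.0391] 50.9 [330. 165.]
t plug 10 [ 0.6272 -0.2816  0.0404] -127.7 [352. 182.]
t neck 22 [0.6425 0.2387 0.1424] -8.8 [138. 173.]
t neck 27 [0.5387 0.2533 0.1441] 172.8 [131. 217.]
0.031 [  0   3   6   9  12  15 153 156 159 162 165 168 171 174 177 180 183 186
 189 192 276 279 330 333 336 339 342 345 348 351 354 357]
0.034 [  0   3   6   9  12 150 153 156 159 162 165 168 171 174 177 180 183 186
 189 192 195 327 330 333 336 339 342 345 348 351 354 357]
0.037 [  0   3   6   9  12 150 153 156 159 162 165 168 171 174 177 180 183 186
 189 192 195 327 330 333 336 339 342 345 348 351 354 357]
s plug 7 [ 0.6262 -0.2806  0.0404] -130.1 [362. 290.]
s neck 6 [0.645  0.242  0.1419] -5.0 [262. 124.]
s neck 7 [0.5398 0.2547 0.1435] 171.1 [226. 132.]
```

```bash
python3 - <<'E'
from h import *
z=np.load('shots.npz')
p={k:z[f't_{k}'] for k in('img','range_z','fx','fy','cx','cy','world_from_camera')}
C=cloud(p)
for c,r in((515,310),(537,340),(525,375),(548,388),(530,410),(500,330),(460,135),(530,235),(35,385),(265,415)): print(c,r,C[r,c].round(3))
E
```

```text
515 310 [ 0.28  -0.716 -0.   ]
537 340 [ 0.23  -0.694  0.119]
525 375 [ 0.136 -0.685  0.078]
548 388 [ 0.119 -0.712  0.121]
530 410 [ 0.157 -0.539  0.328]
500 330 [ 0.241 -0.642  0.055]
460 135 [ 0.75  -0.579  0.029]
530 235 [ 0.479 -0.77  -0.001]
35 385 [0.128 0.532 0.024]
265 415 [ 0.05  -0.045  0.052]
```

Emit:
carry_out(linear=[[0,0,0.03],[0.02,0.01,0.04],[0.05,0.03,0.04],[0.08,0.05,0.04]], roll=[0,0,0.05,0.1])

```text
clock: 1.33
tool_pos: [0.2181, -0.5603, 0.265]
eef_rot: [0.987, 0.16, 0.0, 0.001]
contact_force: [0.3, 0.4, 0.5]
opening: 1.001
```

Emit:
carry_out(linear=[[0.032,0.023,0],[0.064,0.046,0],[0.096,0.069,0],[0.128,0.092,0],[0.16,0.115,0],[0.192,0.138,0],[0.224,0.161,0],[0.256,0.184,0]], roll=[0.07,0.14,0.21,0.28,0.35,0.42,0.49,0.57])

```text
clock: 2.0
tool_pos: [0.4755, -0.3751, 0.2653]
eef_rot: [0.902, 0.433, 0.0, 0.002]
contact_force: [0.6, -0.6, 0.8]
opening: 1.004
```

```bash
python3 - <<'E'
from h import *
s=status.get_state(); print({k:np.round(s[k],4).tolist() for k in('clock','q','tool_pos','eef_rot')})
e=s['eef_rot']; t=np.degrees(2*np.arctan2(e[1],e[0])); print(t,np.array([.6488,-.2537,.063])-s['tool_pos'],np.radians(51.2-t))
E
```

```text
{'clock': 2.0, 'q': [0.8025, 0.6305, -0.3726, 1.5738, 0.2621, 0.9837, -0.3259], 'tool_pos': [0.4755, -0.3751, 0.2653], 'eef_rot': [0.9015, 0.4327, 0.0004, 0.0016]}
51.278104189496695 [ 0.17334089  0.12136407 -0.20225396] -0.0013631752663188456
```

Emit:
carry_out(linear=[[0.035,0.024,0],[0.07,0.048,-0.01],[0.105,0.073,-0.02],[0.14,0.097,-0.04],[0.173,0.121,-0.06],[0.173,0.121,-0.09],[0.173,0.121,-0.12],[0.173,0.121,-0.13]], roll=[0,0,0,0,0,0,0,0])

```text
clock: 2.67
tool_pos: [0.6462, -0.2515, 0.13]
eef_rot: [0.901, 0.434, -0.002, -0.001]
contact_force: [-1.5, 0.1, -1.0]
opening: 1.0
```

```bash
cat > st.py <<'E'
from h import *
import sys
s=status.get_state(); e=s['eef_rot']; t=np.degrees(2*np.arctan2(e[1],e[0]))
print({k:np.round(s[k],4).tolist() for k in('clock','q','tool_pos','eef_rot','contact_force','moment','opening')}, 'theta',t.round(2))
E
python3 - <<'E'
import st
from h import *
p=snapshot('side'); save('side2',p['img'][180:380,260:500],3)
E
```

```text
{'clock': 2.6667, 'q': [0.4559, 0.9025, -0.3114, 1.4049, 0.3163, 0.8891, -0.6184], 'tool_pos': [0.6462, -0.2515, 0.13], 'eef_rot': [0.9008, 0.4341, -0.0025, -0.0014], 'contact_force': [-1.4514, 0.0597, -1.0479], 'moment': [-0.0675, 0.0372, 0.0247], 'opening': 1.0003} theta 51.46
```

View pics/side2.png

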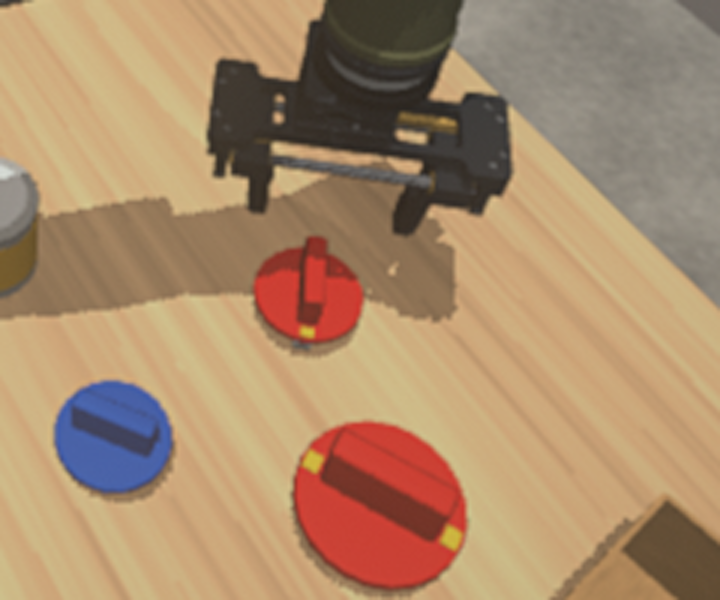

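The fingers straddle the bar of the small red plug (crop about 315,280), so I'll descend and grip.

Emit:
carry_out(linear=[[0.001,-0.001,-0.015],[0.0025,-0.002,-0.03],[0.0025,-0.002,-0.045],[0.0025,-0.002,-0.058],[0.0025,-0.002,-0.066],[0.0025,-0.002,-0.066]], roll=[0,0,0,0,0,0])

```text
clock: 3.22
tool_pos: [0.6465, -0.2554, 0.0626]
eef_rot: [0.901, 0.433, -0.004, -0.002]
contact_force: [-0.3, -0.5, -0.4]
opening: 0.996
```

Emit:
carry_out(linear=[[0,0,0],[0,0,0],[0,0,0],[0,0,0],[0,0,0],[0,0,0],[0,0,0],[0,0,0]], roll=[0,0,0,0,0,0,0,0], gripper=0, grip_force=40)

```text
clock: 3.88
tool_pos: [0.6466, -0.2554, 0.0627]
eef_rot: [0.901, 0.433, -0.004, -0.002]
contact_force: [0.7, -0.7, -0.7]
opening: 0.417
```

```bash
python3 st.py
```

```text
{'clock': 3.8833, 'q': [0.4488, 0.9896, -0.2874, 1.427, 0.346, 0.7841, -0.6394], 'tool_pos': [0.6466, -0.2554, 0.0627], 'eef_rot': [0.9014, 0.433, -0.0042, -0.002], 'contact_force': [0.6671, -0.7069, -0.6574], 'moment': [-0.0244, -0.0204, -0.0441], 'opening': 0.4171} theta 51.31
```

Emit:
carry_out(linear=[[0,0,0],[0,0,0],[0,0,0],[0,0,0],[0,0,0],[0,0,0]], roll=[0,0,0,0,0,0])

```text
clock: 4.38
tool_pos: [0.6465, -0.2554, 0.0627]
eef_rot: [0.901, 0.433, -0.004, -0.002]
contact_force: [-1.0, 0.2, 0.5]
opening: 0.006
```

Emit:
carry_out(linear=[[0,0,0.01],[0,0,0.03],[0,0,0.06],[0,0,0.1],[0,0,0.14],[0,0,0.17],[0,0,0.18]], roll=[0,0,0,0,0,0,0])

```text
clock: 4.97
tool_pos: [0.6495, -0.2559, 0.2498]
eef_rot: [0.902, 0.433, -0.0, 0.001]
contact_force: [0.8, 0.0, -0.2]
opening: 0.008
```

```bash
python3 - <<'E'
import st
from h import *
p=snapshot('side'); save('side3',p['img'][120:340,260:500],2.5)
E
```

```text
{'clock': 4.9667, 'q': [0.4688, 0.7828, -0.3405, 1.2797, 0.2672, 1.1215, -0.571], 'tool_pos': [0.6495, -0.2559, 0.2498], 'eef_rot': [0.9015, 0.4327, -0.0002, 0.0014], 'contact_force': [0.7686, 0.022, -0.2331], 'moment': [-0.044, -0.0919, -0.0402], 'opening': 0.0075} theta 51.28
```

View pics/side3.png

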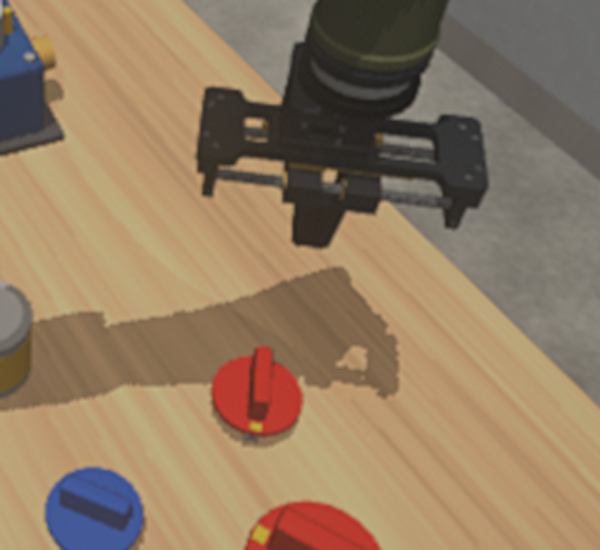

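The grip missed: the fingers are fully shut and the plug is still standing at crop (260,385). I'll measure where the plug and the fingertips really are.

```bash
python3 - <<'E'
from h import *
s=status.get_state(); tp=s['tool_pos']
for n in('top','side'):
    p=snapshot(n); C=cloud(p); save('m_'+n,p['img'])
    for nm,x,y,R,lo,hi in(('bar',.649,-.2535,.06,.055,.085),('flange',.649,-.2535,.06,.03,.052)):
        m=(np.hypot(C[...,0]-x,C[...,1]-y)<R)&(C[...,2]>lo)&(C[...,2]<hi); Q=C[m]
        if len(Q)>5:
            print(n,nm,len(Q),Q.mean(0).round(4),np.round(np.r_[sum(map(list,cv2.minAreaRect(Q[:,:2].astype(np.float32))[:2]),[]),cv2.minAreaRect(Q[:,:2].astype(np.float32))[2]],4))
    m=(np.hypot(C[...,0]-tp[0],C[...,1]-tp[1])<.09)&(C[...,2]>.15)&(C[...,2]<.45)
    Q=C[m]; print(n,'tool pts',len(Q),'z min',np.nanmin(Q[:,2]) if len(Q) else '')
    if len(Q):
        for a in np.arange(.19,.34,.01):
            k=Q[(Q[:,2]>=a)&(Q[:,2]<a+.01)]
            if len(k): print(round(a,2),len(k),k.mean(0).round(4),np.ptp(k,axis=0).round(3))
    print(n,'proj tcp',np.round(proj(p,tp),1),'tip',np.round(proj(p,np.array(tp)-[0,0,.019]),1))
E
```

```text
top flange 298 [ 0.6476 -0.2438  0.04  ] [ 0.6518 -0.2499  0.074   0.0825 55.0445]
top tool pts 1459 z min 0.33084063017983034
0.33 8 [ 0.632  -0.232   0.3355] [0.05  0.053 0.008]
0.34 59 [ 0.6237 -0.2257  0.3452] [0.06  0.066 0.01 ]
top proj tcp [358.6 157.1] tip [356.7 158.9]
side bar 200 [ 0.6453 -0.2562  0.0701] [ 6.48300e-01 -2.53700e-01  6.14000e-02  1.62000e-02  5.11595e+01]
side flange 744 [ 0.6446 -0.2573  0.0385] [ 0.6481 -0.2545  0.0798  0.0829 46.15  ]
side tool pts 4880 z min 0.2579741558249823
0.25 6 [ 0.6444 -0.264   0.2588] [0.014 0.011 0.002]
0.26 48 [ 0.6423 -0.2634  0.2657] [0.021 0.018 0.01 ]
0.27 69 [ 0.6423 -0.2618  0.275 ] [0.023 0.032 0.009]
0.28 67 [ 0.6431 -0.2634  0.285 ] [0.023 0.02  0.01 ]
0.29 69 [ 0.6417 -0.2625  0.295 ] [0.026 0.026 0.01 ]
0.3 65 [ 0.6468 -0.2631  0.3036] [0.025 0.02  0.009]
0.31 8 [ 0.652  -0.2651  0.3138] [0.014 0.019 0.006]
0.32 48 [ 0.6462 -0.2878  0.3274] [0.144 0.104 0.01 ]
0.33 420 [ 0.6429 -0.2755  0.3366] [0.152 0.135 0.01 ]
0.34 587 [ 0.6386 -0.2751  0.3446] [0.153 0.135 0.01 ]
side proj tcp [381.8 219.7] tip [379.8 226. ]
```

View pics/m_side.png

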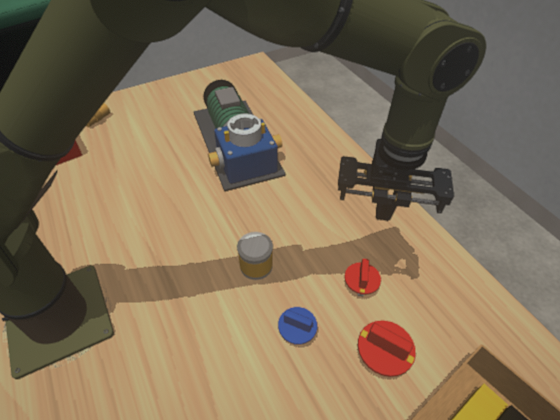

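View pics/m_top.png

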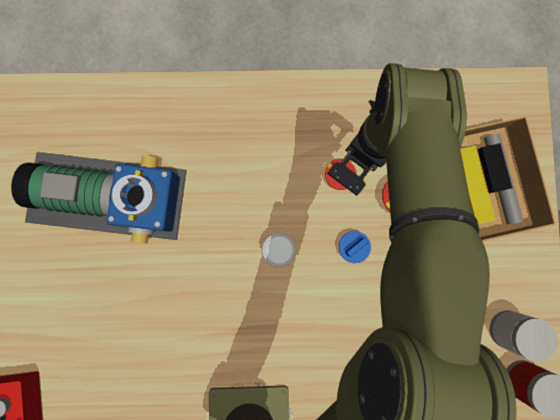

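The fingertips measure z ≈ 0.258, but the reported pose implies 0.231. The gripper body (0.322 against 0.295) shows the same ~27 mm offset. In x and y they agree, and plug heights come out right in the cameras. So the reported tool z looks about 27 mm low. I'll open, go down to a safe height and re-measure there.

Emit:
carry_out(linear=[[0,0.001,-0.02],[0,0.002,-0.05],[0,0.002,-0.08],[0,0.002,-0.11],[0,0.002,-0.135],[0,0.002,-0.15],[0,0.002,-0.15],[0,0.002,-0.15]], roll=[0,0,0,0,0,0,0,0], gripper=1)

```text
clock: 5.78
tool_pos: [0.6445, -0.2528, 0.0905]
eef_rot: [0.901, 0.433, -0.006, -0.004]
contact_force: [0.5, 0.1, 0.3]
opening: 0.586
```

```bash
python3 - <<'E'
import st
from h import *
s=status.get_state(); tp=np.array(s['tool_pos'])
p=snapshot('side'); C=cloud(p); save('side4',p['img'][180:340,280:500],3)
hsv=cv2.cvtColor(p['img'],cv2.COLOR_RGB2HSV)
m=(np.hypot(C[...,0]-tp[0],C[...,1]-tp[1])<.11)&(C[...,2]>.078)&(C[...,2]<.3)
Q=C[m]; t=np.radians(51.3); L=(Q[:,:2]-tp[:2])@np.array([[np.cos(t),np.sin(t)],[-np.sin(t),np.cos(t)]]).T
for a in np.arange(.07,.2,.01):
    k=(Q[:,2]>=a)&(Q[:,2]<a+.01)
    for sg in(-1,1):
        kk=k&(L[:,1]*sg>0)
        if kk.any(): print(round(a,2),sg,kk.sum(),'along',L[kk,0].mean().round(4),'y range',L[kk,1].min().round(4),L[kk,1].max().round(4), Q[kk,2].min().round(4))
E
```

```text
{'clock': 5.7833, 'q': [0.4515, 0.9525, -0.2985, 1.4212, 0.3338, 0.8317, -0.6327], 'tool_pos': [0.6445, -0.2528, 0.0905], 'eef_rot': [0.9013, 0.4331, -0.0059, -0.0035], 'contact_force': [0.5209, 0.0647, 0.2722], 'moment': [-0.0795, -0.0532, 0.0234], 'opening': 0.5862} theta 51.34
0.1 -1 9 along -0.0098 y range -0.0381 -0.0278 0.1044
0.1 1 7 along -0.009 y range 0.0254 0.0344 0.104
0.11 -1 24 along -0.0069 y range -0.0398 -0.0263 0.11
0.11 1 19 along -0.0094 y range 0.0251 0.0376 0.1103
0.12 -1 36 along -0.0058 y range -0.0414 -0.0264 0.1201
0.12 1 19 along -0.0096 y range 0.0261 0.0391 0.1212
0.13 -1 27 along -0.0075 y range -0.0423 -0.028 0.1301
0.13 1 19 along -0.0095 y range 0.0259 0.0406 0.13
0.14 -1 29 along -0.0069 y range -0.0396 -0.0279 0.14
0.14 1 9 along -0.0088 y range 0.0247 0.0347 0.1407
0.15 -1 9 along -0.0028 y range -0.0376 -0.0296 0.1501
0.15 1 1 along -0.0083 y range 0.0276 0.0276 0.15
0.16 -1 9 along -0.0183 y range -0.0867 -0.0343 0.166
0.16 1 1 along -0.0321 y range 0.0815 0.0815 0.1693
0.17 -1 64 along -0.0267 y range -0.0864 -0.0317 0.1703
0.17 1 34 along -0.0313 y range 0.017 0.0841 0.172
0.18 -1 222 along -0.019 y range -0.0865 -0.0 0.18
0.18 1 177 along -0.0228 y range 0.0004 0.0833 0.1802
0.19 -1 222 along -0.0084 y range -0.0932 -0.0156 0.19
0.19 1 161 along -0.0144 y range 0.01 0.0898 0.1901
```

View pics/side4.png

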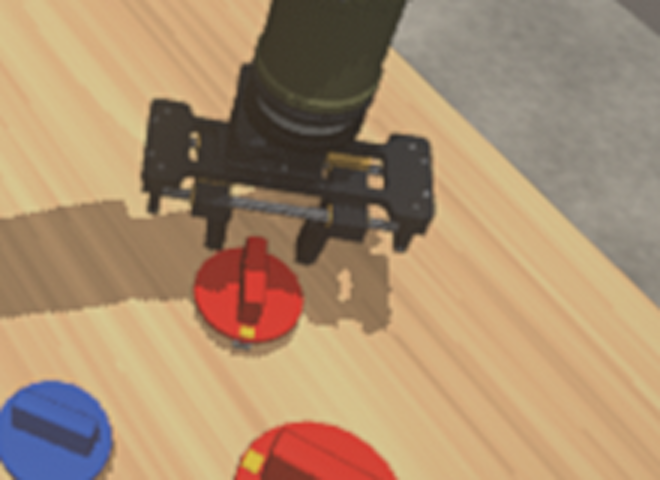

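Emit:
carry_out(linear=[[0.004,-0.001,0],[0.005,-0.001,-0.01],[0.005,-0.001,-0.02],[0.005,-0.001,-0.03],[0.005,-0.001,-0.04],[0.005,-0.001,-0.047],[0.005,-0.001,-0.05]], roll=[0,0,0,0,0,0,0])

```text
clock: 6.42
tool_pos: [0.6497, -0.2538, 0.0403]
eef_rot: [0.901, 0.433, -0.006, -0.003]
contact_force: [0.2, 0.7, -0.0]
opening: 1.001
```

```bash
cat > tipz.py <<'E'
import st
from h import *
import sys
s=status.get_state(); tp=np.array(s['tool_pos']); e=s['eef_rot']
p=snapshot('side'); C=cloud(p)
hsv=cv2.cvtColor(p['img'],cv2.COLOR_RGB2HSV)
m=(np.hypot(C[...,0]-tp[0],C[...,1]-tp[1])<.075)&(C[...,2]>.03)&(C[...,2]<tp[2]+.06)&(p['img'].max(-1)<75)
t=2*np.arctan2(e[1],e[0]); Q=C[m]; L=(Q[:,:2]-tp[:2])@np.array([[np.cos(t),np.sin(t)],[-np.sin(t),np.cos(t)]]).T
for sg in(-1,1):
    k=(L[:,1]*sg>0); print(sg,k.sum(),np.sort(Q[k,2])[:6].round(4),'along',L[k,0].mean().round(4),'y',L[k,1].min().round(4),L[k,1].max().round(4))
u,v=np.round(proj(p,tp)).astype(int); u=np.clip(u,110,450);v=np.clip(v,80,340)
save(sys.argv[1],p['img'][v-80:v+80,u-110:u+110],3)
E
python3 tipz.py side5
```

```text
{'clock': 6.4167, 'q': [0.4412, 1.0237, -0.2809, 1.4191, 0.3542, 0.7619, -0.6473], 'tool_pos': [0.6497, -0.2538, 0.0403], 'eef_rot': [0.9013, 0.4331, -0.0057, -0.0033], 'contact_force': [0.1632, 0.7005, -0.0434], 'moment': [-0.0282, 0.0124, -0.05], 'opening': 1.001} theta 51.33
-1 89 [0.0564 0.0569 0.0573 0.0594 0.0595 0.0597] along -0.0068 y -0.0586 -0.0446
1 42 [0.0606 0.0609 0.0619 0.0622 0.0648 0.0657] along -0.0097 y 0.0457 0.0584
```

View pics/side5.png

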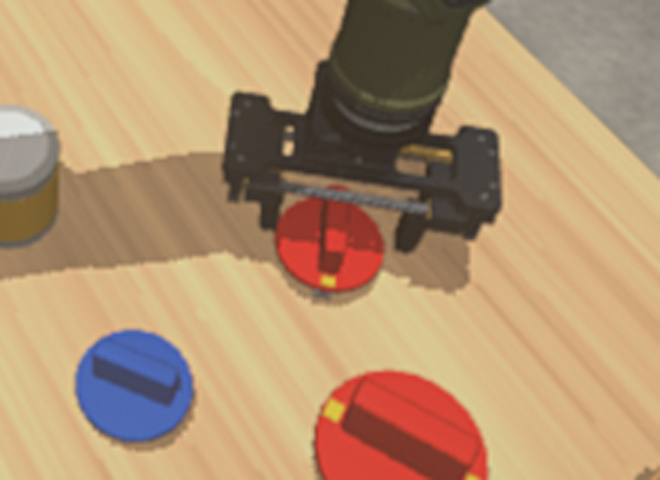

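Tips are at about 0.055 now. Going 8 mm lower, then gripping.

Emit:
carry_out(linear=[[0,0,-0.004],[0,0,-0.007],[0,0,-0.008],[0,0,-0.008]], roll=[0,0,0,0])

```text
clock: 6.8
tool_pos: [0.6497, -0.2538, 0.0323]
eef_rot: [0.901, 0.433, -0.006, -0.003]
contact_force: [-0.5, -0.5, 1.1]
opening: 1.0
```

Emit:
carry_out(linear=[[0,0,0],[0,0,0],[0,0,0],[0,0,0],[0,0,0],[0,0,0],[0,0,0],[0,0,0]], roll=[0,0,0,0,0,0,0,0], gripper=0, grip_force=45)

```text
clock: 7.47
tool_pos: [0.6497, -0.2538, 0.0323]
eef_rot: [0.901, 0.433, -0.006, -0.003]
contact_force: [0.2, -0.2, 0.3]
opening: 0.421
```

Emit:
carry_out(linear=[[0,0,0],[0,0,0],[0,0,0],[0,0,0],[0,0,0],[0,0,0]], roll=[0,0,0,0,0,0])

```text
clock: 7.97
tool_pos: [0.6495, -0.2536, 0.0322]
eef_rot: [0.901, 0.433, -0.006, -0.004]
contact_force: [-0.2, 0.6, -0.2]
opening: 0.179
```

```bash
python3 tipz.py side6
```

```text
{'clock': 7.9667, 'q': [0.4398, 1.0346, -0.278, 1.4206, 0.3576, 0.75, -0.6499], 'tool_pos': [0.6495, -0.2536, 0.0322], 'eef_rot': [0.9013, 0.4332, -0.0058, -0.0035], 'contact_force': [-0.1881, 0.5922, -0.2471], 'moment': [0.0481, 0.0345, -0.0028], 'opening': 0.1785} theta 51.34
-1 66 [0.04   0.0493 0.0502 0.0541 0.055  0.0564] along -0.0075 y -0.0219 -0.0091
1 45 [0.049  0.0501 0.0514 0.0516 0.0534 0.0544] along -0.0098 y 0.0081 0.0216
```

View pics/side6.png

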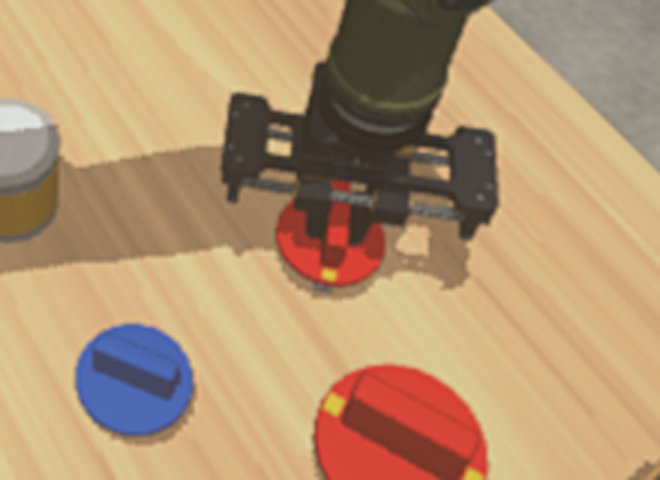

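The grip is at 15.7 mm, matching the 16 mm bar. Lifting.

Emit:
carry_out(linear=[[0,0,0.005],[0,0,0.02],[0,0,0.05],[0,0,0.085],[0,0,0.12],[0,0,0.155],[0,0,0.19],[0,0,0.21]], roll=[0,0,0,0,0,0,0,0])

```text
clock: 8.68
tool_pos: [0.6512, -0.254, 0.2483]
eef_rot: [0.901, 0.433, -0.003, -0.001]
contact_force: [1.5, -0.2, -2.2]
opening: 0.175
```

```bash
python3 tipz.py side7
```

```text
{'clock': 8.6833, 'q': [0.464, 0.7899, -0.3405, 1.2684, 0.2671, 1.1333, -0.5725], 'tool_pos': [0.6512, -0.254, 0.2483], 'eef_rot': [0.9014, 0.433, -0.0031, -0.0012], 'contact_force': [1.5409, -0.235, -2.2166], 'moment': [-0.0511, -0.1103, -0.0199], 'opening': 0.1746} theta 51.32
-1 148 [0.2629 0.2643 0.2669 0.2673 0.2679 0.2681] along -0.0072 y -0.0229 -0.0082
1 137 [0.2226 0.2227 0.2229 0.2229 0.2259 0.2637] along -0.0094 y 0.0074 0.0238
```

View pics/side7.png

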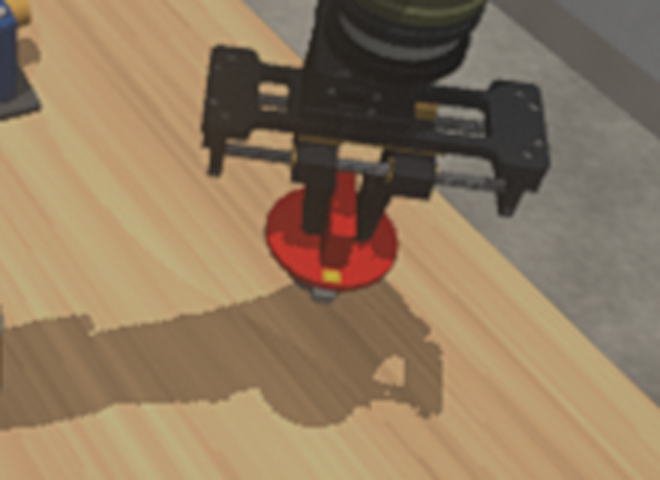

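Emit:
carry_out(linear=[[-0.002,0.012,0.002],[-0.005,0.035,0.004],[-0.007,0.06,0.005],[-0.01,0.085,0.005],[-0.013,0.11,0.005],[-0.016,0.135,0.005],[-0.018,0.16,0.005],[-0.021,0.185,0.005]], roll=[0.05,0.15,0.25,0.35,0.45,0.55,0.65,0.75])

```text
clock: 9.4
tool_pos: [0.6313, -0.0685, 0.2565]
eef_rot: [0.678, 0.735, -0.001, 0.001]
contact_force: [-0.0, 0.4, -2.7]
opening: 0.177
```

Emit:
carry_out(linear=[[-0.003,0.025,0],[-0.005,0.05,0],[-0.008,0.075,0],[-0.011,0.1,0],[-0.014,0.125,0],[-0.017,0.15,0],[-0.02,0.175,0],[-0.023,0.2,0]], roll=[0.1,0.2,0.3,0.4,0.5,0.6,0.7,0.8])

```text
clock: 10.07
tool_pos: [0.6077, 0.1321, 0.2565]
eef_rot: [0.337, 0.942, -0.001, 0.001]
contact_force: [0.8, -1.2, -3.0]
opening: 0.176
```

```bash
python3 st.py
```

```text
{'clock': 10.0667, 'q': [0.1029, 0.7323, -0.745, 1.5209, 0.5371, 1.1003, 0.1224], 'tool_pos': [0.6077, 0.1321, 0.2565], 'eef_rot': [0.3366, 0.9416, -0.0009, 0.0013], 'contact_force': [0.8486, -1.1983, -2.9896], 'moment': [0.0269, -0.1668, 0.0594], 'opening': 0.1755} theta 140.66
```

Emit:
carry_out(linear=[[-0.003,0.022,0],[-0.006,0.044,0],[-0.009,0.066,0],[-0.012,0.088,-0.005],[-0.015,0.106,-0.012],[-0.0165,0.1145,-0.02],[-0.0165,0.1145,-0.028],[-0.0165,0.1145,-0.03]], roll=[0.09,0.18,0.27,0.36,0.45,0.53,0.543,0.543])

```text
clock: 10.73
tool_pos: [0.5905, 0.2455, 0.2247]
eef_rot: [0.072, 0.997, -0.002, 0.0]
contact_force: [0.1, -0.3, -2.7]
opening: 0.174
```

```bash
cat > fit.py <<'E'
import st, sys
from h import *
pics=[]
for n in('side','top'):
    p=snapshot(n); C=cloud(p); hsv=cv2.cvtColor(p['img'],cv2.COLOR_RGB2HSV)
    near=np.hypot(C[...,0]-.591,C[...,1]-.2467)<.06
    red=((hsv[...,0]<8)|(hsv[...,0]>172))&(hsv[...,1]>140)&near&(C[...,2]>.12)
    Q=C[red]; print(n,'red',len(Q))
    if len(Q)>20:
        med=np.percentile(Q[:,2],[2,25,50,75,98]); print(' z pct',med.round(4))
        F=Q[Q[:,2]<np.percentile(Q[:,2],50)+.003]; r=cv2.minEnclosingCircle(F[:,:2].astype(np.float32)); print(' flange circle',np.round([*r[0],r[1]],4))
    yel=(hsv[...,0]>20)&(hsv[...,0]<35)&(hsv[...,1]>140)&near&(C[...,2]>.13)
    k,l,s_,ce=cv2.connectedComponentsWithStats(yel.astype(np.uint8))
    for i in range(1,k):
        if s_[i,4]>2: print(' yel',s_[i,4],C[l==i].mean(0).round(4),ce[i].round(1))
    u,v=np.round(proj(p,[.591,.2467,.18])).astype(int); u=max(u,50);v=max(v,50)
    pics.append(cv2.resize(p['img'][v-50:v+50,u-50:u+50],(400,400),interpolation=cv2.INTER_CUBIC))
save(sys.argv[1],np.hstack(pics))
E
python3 fit.py f1
```

```text
{'clock': 10.7333, 'q': [-0.0428, 0.8235, -0.8489, 1.4975, 0.6601, 1.1251, 0.4022], 'tool_pos': [0.5905, 0.2455, 0.2247], 'eef_rot': [0.0721, 0.9974, -0.0019, 0.0005], 'contact_force': [0.0504, -0.3261, -2.735], 'moment': [-0.0268, -0.1323, -0.0373], 'opening': 0.1741} theta 171.74
side red 378
 z pct [0.228  0.2306 0.232  0.2404 0.2648]
 flange circle [0.5891 0.2431 0.0417]
 yel 10 [0.5411 0.2554 0.1429] [226.5 132.2]
top red 35
 z pct [0.23   0.2318 0.2334 0.2686 0.336 ]
 flange circle [0.6098 0.2235 0.0082]
 yel 5 [0.6444 0.2424 0.1449] [136.4 171.8]
```

View pics/f1.png

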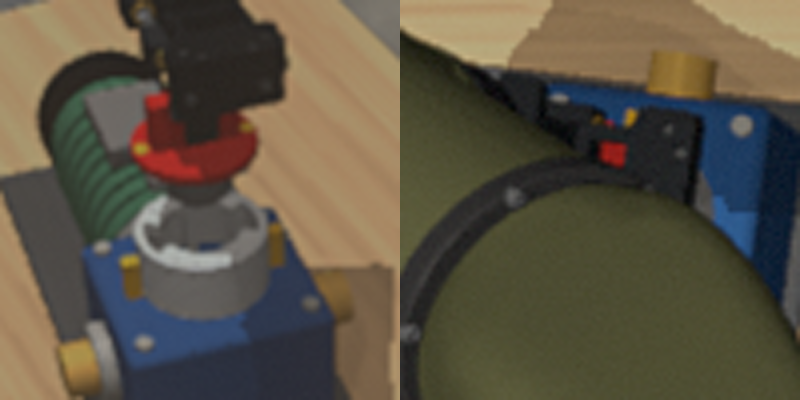

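```bash
cat > circ.py <<'E'
from h import *
from scipy.optimize import least_squares
def circ(P,R):
    h=cv2.convexHull(P.astype(np.float32))[:,0]
    # resample hull
    f=lambda c:np.hypot(h[:,0]-c[0],h[:,1]-c[1])-R
    s=least_squares(f,h.mean(0),loss='soft_l1',f_scale=.001); return s.x,np.abs(s.fun).max()
p=snapshot('side'); C=cloud(p); hsv=cv2.cvtColor(p['img'],cv2.COLOR_RGB2HSV)
near=np.hypot(C[...,0]-.591,C[...,1]-.2467)<.06
red=((hsv[...,0]<8)|(hsv[...,0]>172))&(hsv[...,1]>140)&near
zf=np.median(C[red&(C[...,2]<.25),2]); print('flange z',zf)
F=C[near&(np.abs(C[...,2]-zf-.0005)<.003)&red]; print('flange',circ(F[:,:2],.0415))
fm=near&(np.abs(C[...,2]-zf)<.004)
yel=(hsv[...,0]>18)&(hsv[...,0]<38)&(hsv[...,1]>110)&fm
k,l,s_,ce=cv2.connectedComponentsWithStats(yel.astype(np.uint8))
pts=[]
for i in range(1,k):
    if s_[i,4]>1: q=C[l==i].mean(0); pts.append(q); print('mark',s_[i,4],q.round(4))
if len(pts)>=2: d=pts[0]-pts[1]; print('mark angle',np.degrees(np.arctan2(d[1],d[0])),(pts[0]+pts[1])/2)
z=np.load('shots.npz'); p0={k:z[f's_{k}'] for k in('img','range_z','fx','fy','cx','cy','world_from_camera')}; C0=cloud(p0)
m=(np.hypot(C0[...,0]-.591,C0[...,1]-.2467)<.06)&(np.abs(C0[...,2]-.16)<.003); print('neck side',circ(C0[m][:,:2],.0455),np.median(C0[m][:,2]))
h0=cv2.cvtColor(p0['img'],cv2.COLOR_RGB2HSV)
m=(np.hypot(C0[...,0]-.649,C0[...,1]+.2535)<.06)&(np.abs(C0[...,2]-.04)<.003); print('plug side',circ(C0[m][:,:2],.0415))
E
python3 circ.py
```

```text
flange z 0.23228154342842955
flange (array([0.58949903, 0.24167318]), np.float64(0.0035665027211814054))
mark 2 [0.6262 0.2404 0.233 ]
mark 4 [0.556  0.2494 0.2336]
mark angle -7.330496098678149 [0.5911231  0.24492686 0.23330046]
neck side (array([0.59121016, 0.24679894]), np.float64(0.0015753751733178292)) 0.15827101191218407
plug side (array([ 0.64832456, -0.2539372 ]), np.float64(0.001343140758267601))
```

Marks give −7.3° for the plug against about −8.1° for the notches, and the axes agree within ~1.5 mm. I'll nudge 1 mm and lower in stages while watching the force.

Emit:
carry_out(linear=[[0.0005,0.001,-0.006],[0.0005,0.0012,-0.014],[0.0005,0.0012,-0.022],[0.0005,0.0012,-0.03],[0.0005,0.0012,-0.035],[0.0005,0.0012,-0.038],[0.0005,0.0012,-0.04]], roll=[0,-0.005,-0.005,-0.005,-0.005,-0.005,-0.005])

```text
clock: 11.47
tool_pos: [0.5921, 0.2459, 0.1855]
eef_rot: [0.076, 0.997, -0.002, 0.001]
contact_force: [0.2, -0.1, -1.4]
opening: 0.178
```

```bash
python3 fit.py f2; python3 circ.py | head -6
```

```text
{'clock': 11.4667, 'q': [-0.0534, 0.866, -0.8218, 1.5347, 0.7011, 1.0549, 0.3617], 'tool_pos': [0.5921, 0.2459, 0.1855], 'eef_rot': [0.076, 0.9971, -0.0016, 0.0012], 'contact_force': [0.2066, -0.0687, -1.375], 'moment': [0.002, -0.1976, 0.0095], 'opening': 0.1783} theta 171.28
side red 351
 z pct [0.1888 0.1915 0.1924 0.1997 0.2259]
 flange circle [0.589  0.244  0.0423]
 yel 10 [0.541  0.2553 0.1429] [226.5 132.2]
top red 2
 yel 15 [0.6424 0.2394 0.1438] [137.8 172.7]
flange z 0.1930991382248981
flange (array([0.58924201, 0.24363011]), np.float64(0.004150192688872088))
mark 4 [0.5567 0.2517 0.1924]
neck side (array([0.59121016, 0.24679894]), np.float64(0.0015753751733178292)) 0.15827101191218407
plug side (array([ 0.64832456, -0.2539372 ]), np.float64(0.001343140758267601))
```

View pics/f2.png

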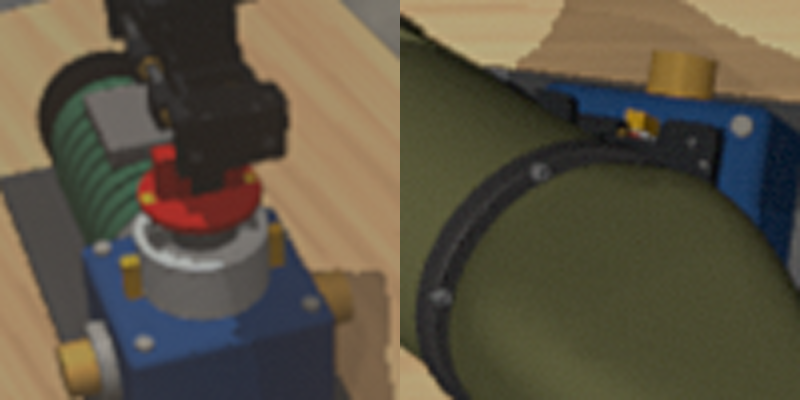

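The nose has entered (bottom at ~0.153) with no contact. Continuing.

Emit:
carry_out(linear=[[-0.001,0.0005,-0.003],[-0.001,0.0005,-0.006],[-0.001,0.0005,-0.009],[-0.001,0.0005,-0.012],[-0.001,0.0005,-0.015],[-0.001,0.0005,-0.018]], roll=[0,0,0,0,0,0])

```text
clock: 12.12
tool_pos: [0.5913, 0.2465, 0.1679]
eef_rot: [0.076, 0.997, -0.001, 0.002]
contact_force: [0.5, -0.4, -2.9]
opening: 0.182
```

Emit:
carry_out(linear=[[0,0,-0.003],[0,0,-0.005],[0,0,-0.007],[0,0,-0.008]], roll=[0,0,0,0])

```text
clock: 12.45
tool_pos: [0.5913, 0.2464, 0.1601]
eef_rot: [0.076, 0.997, -0.002, 0.002]
contact_force: [-2.3, -2.7, 4.7]
opening: 0.174
```

```bash
python3 fit.py f3
```

```text
{'clock': 12.45, 'q': [-0.0619, 0.8935, -0.8037, 1.5594, 0.7301, 1.0096, 0.3357], 'tool_pos': [0.5913, 0.2464, 0.1601], 'eef_rot': [0.0761, 0.9971, -0.0016, 0.0015], 'contact_force': [-2.2734, -2.6567, 4.6635], 'moment': [-0.3083, 0.2542, 0.0064], 'opening': 0.1742} theta 171.27
side red 314
 z pct [0.1639 0.1659 0.1672 0.1739 0.2005]
 flange circle [0.589  0.2442 0.0407]
 yel 3 [0.5554 0.2522 0.1673] [231. 124.]
 yel 10 [0.5407 0.2545 0.1436] [226.5 132.2]
top red 0
 yel 21 [0.6396 0.2362 0.1535] [137.9 173.2]
```

View pics/f3.png

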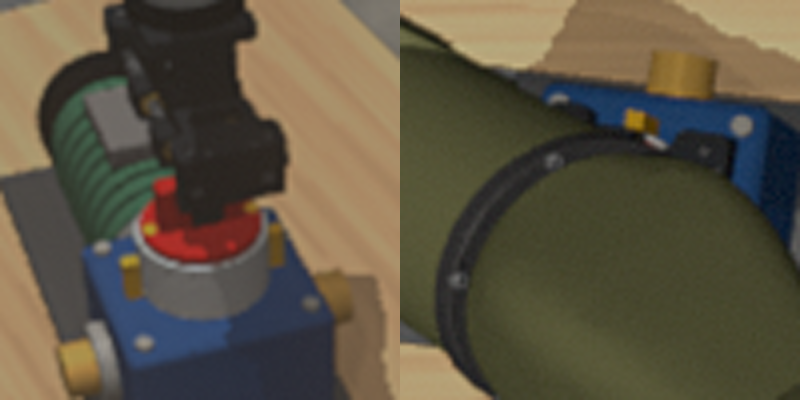

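The flange is on the rim: measured at 0.167 (0.168 expected), and the force went from −2.9 to +4.7 N. Now twisting clockwise.

Emit:
carry_out(linear=[[0,0,0],[0,0,0],[0,0,0],[0,0,0],[0,0,0],[0,0,0],[0,0,0],[0,0,0]], roll=[-0.03,-0.08,-0.13,-0.18,-0.23,-0.28,-0.33,-0.38])

```text
clock: 13.22
tool_pos: [0.5915, 0.247, 0.1603]
eef_rot: [0.264, 0.965, -0.001, 0.001]
contact_force: [0.3, 0.3, -2.2]
opening: 0.182
```

```bash
python3 st.py
```

```text
{'clock': 13.2167, 'q': [-0.1036, 0.8676, -0.7111, 1.5599, 0.6557, 0.9648, 0.0116], 'tool_pos': [0.5915, 0.247, 0.1603], 'eef_rot': [0.264, 0.9645, -0.0012, 0.0015], 'contact_force': [0.3118, 0.3341, -2.2242], 'moment': [0.0587, -0.1285, -0.0629], 'opening': 0.1823} theta 149.38
```

Turned 22° without resistance. Continuing.

Emit:
carry_out(linear=[[0,0,0],[0,0,0],[0,0,0],[0,0,0],[0,0,0],[0,0,0],[0,0,0],[0,0,0]], roll=[-0.05,-0.11,-0.17,-0.23,-0.29,-0.35,-0.41,-0.47])

```text
clock: 13.88
tool_pos: [0.5915, 0.2474, 0.1603]
eef_rot: [0.483, 0.876, -0.001, 0.001]
contact_force: [0.5, 0.0, -2.6]
opening: 0.173
```

```bash
python3 fit.py f4; python3 circ.py | head -5
```

```text
{'clock': 13.8833, 'q': [-0.1604, 0.8397, -0.5912, 1.5611, 0.5551, 0.9148, -0.3802], 'tool_pos': [0.5915, 0.2474, 0.1603], 'eef_rot': [0.4825, 0.8759, -0.0011, 0.0011], 'contact_force': [0.47, 0.0479, -2.6435], 'moment': [0.0177, -0.0715, 0.0204], 'opening': 0.1731} theta 122.3
side red 364
 z pct [0.1639 0.1661 0.1675 0.1827 0.2023]
 flange circle [0.5902 0.2462 0.0412]
 yel 9 [0.5406 0.2553 0.1434] [226.3 132.1]
top red 306
 z pct [0.1652 0.1675 0.169  0.1739 0.2557]
 flange circle [0.5953 0.2376 0.0393]
 yel 19 [0.6421 0.2392 0.1416] [138.2 173. ]
 yel 9 [0.6097 0.2167 0.1684] [144.3 185. ]
flange z 0.16780755455126517
flange (array([0.59146091, 0.24494199]), np.float64(0.002892692825530861))
mark 2 [0.6095 0.2184 0.1671]
neck side (array([0.59121016, 0.24679894]), np.float64(0.0015753751733178292)) 0.15827101191218407
plug side (array([ 0.64832456, -0.2539372 ]), np.float64(0.001343140758267601))
```

View pics/f4.png

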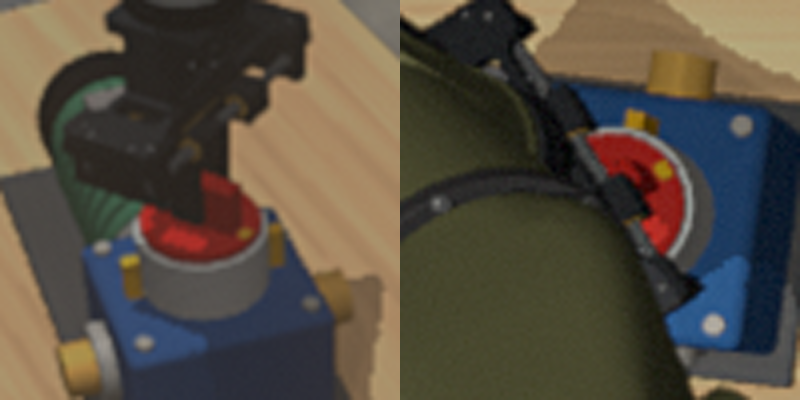

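49° turned, flange flush at 0.1675. Now slowly to the stop.

Emit:
carry_out(linear=[[0,0,0],[0,0,0],[0,0,0],[0,0,0],[0,0,0],[0,0,0],[0,0,0]], roll=[-0.04,-0.08,-0.12,-0.16,-0.2,-0.23,-0.25])

```text
clock: 14.62
tool_pos: [0.5914, 0.2473, 0.1603]
eef_rot: [0.586, 0.81, -0.001, 0.001]
contact_force: [-0.3, 0.3, -2.9]
opening: 0.179
```

```bash
python3 st.py
```

```text
{'clock': 14.6167, 'q': [-0.1923, 0.8271, -0.5264, 1.5621, 0.4992, 0.8916, -0.58], 'tool_pos': [0.5914, 0.2473, 0.1603], 'eef_rot': [0.5863, 0.8101, -0.0015, 0.0009], 'contact_force': [-0.2744, 0.3469, -2.887], 'moment': [0.022, -0.1311, 0.0581], 'opening': 0.1786} theta 108.21
```

Emit:
carry_out(linear=[[0,0,0],[0,0,0],[0,0,0],[0,0,0]], roll=[-0.015,-0.03,-0.045,-0.06])

```text
clock: 14.95
tool_pos: [0.5919, 0.2474, 0.1603]
eef_rot: [0.611, 0.792, -0.001, 0.001]
contact_force: [1.7, 0.4, -3.2]
opening: 0.181
```

```bash
python3 st.py
```

```text
{'clock': 14.95, 'q': [-0.2003, 0.8242, -0.51, 1.5619, 0.4852, 0.8856, -0.6291], 'tool_pos': [0.5919, 0.2474, 0.1603], 'eef_rot': [0.6107, 0.7918, -0.0011, 0.0012], 'contact_force': [1.7043, 0.3755, -3.1892], 'moment': [-0.0214, -0.4903, 0.041], 'opening': 0.181} theta 104.72
```

Emit:
carry_out(linear=[[0,0,0],[0,0,0],[0,0,0],[0,0,0]], roll=[-0.015,-0.03,-0.045,-0.05])

```text
clock: 15.28
tool_pos: [0.5922, 0.2473, 0.1604]
eef_rot: [0.63, 0.776, -0.001, 0.002]
contact_force: [1.3, 0.0, -3.7]
opening: 0.175
```

```bash
python3 fit.py f5; python3 circ.py | head -5
```

```text
{'clock': 15.2833, 'q': [-0.2073, 0.8219, -0.4962, 1.5619, 0.4739, 0.8807, -0.6693], 'tool_pos': [0.5922, 0.2473, 0.1604], 'eef_rot': [0.6303, 0.7764, -0.001, 0.0015], 'contact_force': [1.3267, 0.0321, -3.6554], 'moment': [0.0175, -0.5797, 0.5725], 'opening': 0.1753} theta 101.86
side red 384
 z pct [0.164  0.1661 0.1675 0.1818 0.2014]
 flange circle [0.5903 0.245  0.0436]
top red 427
 z pct [0.1647 0.1677 0.1691 0.1917 0.2716]
 flange circle [0.5899 0.2406 0.0393]
 yel 19 [0.642  0.2391 0.142 ] [138.2 173. ]
 yel 10 [0.5994 0.2122 0.1684] [146.3 189.5]
flange z 0.16749868810130675
flange (array([0.59105646, 0.24582437]), np.float64(0.0033892116202026284))
mark 2 [0.6012 0.2136 0.1667]
neck side (array([0.59121016, 0.24679894]), np.float64(0.0015753751733178292)) 0.15827101191218407
plug side (array([ 0.64832456, -0.2539372 ]), np.float64(0.001343140758267601))
```

View pics/f5.png

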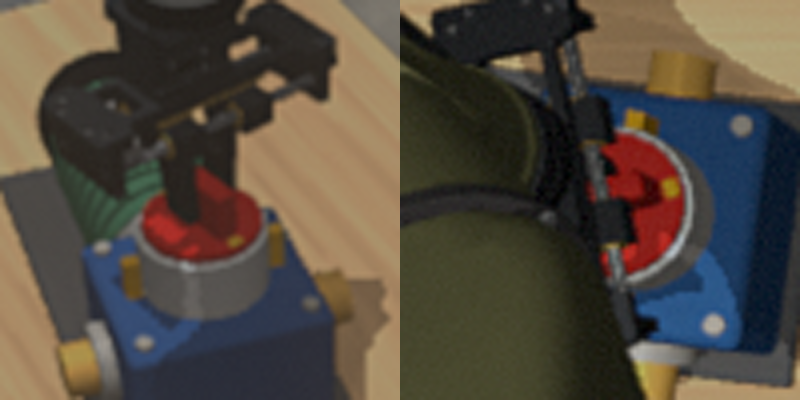

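The stop is reached: the moment about z rose to 0.57 N m at about 69° of tool turn, and the mark is now at −76°, 68° past the notch. Releasing and rising straight up.

Emit:
carry_out(linear=[[0,0,0],[0,0,0],[0,0,0],[0,0,0],[0,0,0],[0,0,0]], roll=[0,0,0,0,0,0], gripper=0.6)

```text
clock: 15.93
tool_pos: [0.5921, 0.2474, 0.1605]
eef_rot: [0.63, 0.776, -0.001, 0.001]
contact_force: [0.1, 0.3, -0.7]
opening: 0.589
```

Emit:
carry_out(linear=[[0,0,0.005],[0,0,0.015],[0,0,0.03],[0,0,0.05],[0,0,0.08],[0,0,0.11],[0,0,0.14],[0,0,0.15]], roll=[0,0,0,0,0,0,0,0])

```text
clock: 16.6
tool_pos: [0.5937, 0.2491, 0.3165]
eef_rot: [0.63, 0.776, 0.003, 0.003]
contact_force: [1.0, 0.2, 1.0]
opening: 0.596
```

Emit:
carry_out(linear=[[-0.01,-0.03,0],[-0.02,-0.06,0],[-0.03,-0.09,0],[-0.04,-0.12,0],[-0.05,-0.15,0],[-0.06,-0.18,0],[-0.06,-0.21,0],[-0.06,-0.22,0]], roll=[0,0,0,0,0,0,0,0])

```text
clock: 17.27
tool_pos: [0.533, 0.0234, 0.3164]
eef_rot: [0.633, 0.774, 0.001, 0.004]
contact_force: [0.1, -1.4, -0.2]
opening: 0.6
```

```bash
python3 fit.py f6; python3 - <<'E'
from h import *
for n in('top','side'):
    p=snapshot(n); C=cloud(p); save('e_'+n,p['img'])
    for nm,x,y,R,lo,hi in(('bar',.591,.2467,.05,.18,.215),('flange',.591,.2467,.05,.155,.178),('blank',.46,-.283,.06,.055,.085),('tin',.455,-.1,.06,.078,.095)):
        m=(np.hypot(C[...,0]-x,C[...,1]-y)<R)&(C[...,2]>lo)&(C[...,2]<hi); Q=C[m]
        if len(Q)>5:
            r=cv2.minAreaRect(Q[:,:2].astype(np.float32)); print(n,nm,len(Q),Q.mean(0).round(4),np.round([*r[0],*r[1],r[2]],4))
E
```

```text
{'clock': 17.2667, 'q': [0.2434, 0.501, -0.5992, 1.7074, 0.3274, 1.0274, -0.2674], 'tool_pos': [0.533, 0.0234, 0.3164], 'eef_rot': [0.6326, 0.7745, 0.0014, 0.0036], 'contact_force': [0.0656, -1.4361, -0.1671], 'moment': [-0.0858, -0.1431, -0.0325], 'opening': 0.5995} theta 101.52
side red 217
 z pct [0.1638 0.1652 0.1662 0.1675 0.192 ]
 flange circle [0.5923 0.2455 0.0422]
 yel 7 [0.6436 0.2404 0.1435] [262.3 124. ]
 yel 10 [0.541  0.2553 0.1429] [226.5 132.2]
top red 481
 z pct [0.1643 0.1671 0.1685 0.1976 0.2036]
 flange circle [0.5892 0.251  0.0406]
 yel 26 [0.539  0.2537 0.1434] [131.4 217.1]
top bar 126 [0.5863 0.2589 0.1996] [5.87400e-01 2.59000e-01 1.61000e-02 3.19000e-02 1.68155e+01]
top flange 359 [0.5805 0.2661 0.1663] [ 0.5838  0.2708  0.0871  0.0408 17.2591]
top blank 174 [ 0.4586 -0.282   0.0722] [ 4.58500e-01 -2.83400e-01  1.64000e-02  5.88000e-02  3.77888e+01]
top tin 901 [ 0.4562 -0.087   0.0857] [ 4.56000e-01 -8.62000e-02  8.14000e-02  8.12000e-02  8.86001e+01]
side bar 28 [0.5913 0.2414 0.1911] [5.91800e-01 2.42500e-01 1.05000e-02 5.68000e-02 2.39819e+01]
side flange 371 [0.5839 0.2322 0.1637] [5.90700e-01 2.37400e-01 7.54000e-02 9.09000e-02 8.09992e+01]
side blank 299 [ 0.4566 -0.285   0.0692] [ 4.57700e-01 -2.83200e-01  1.65000e-02  6.01000e-02  3.68598e+01]
side tin 847 [ 0.4552 -0.0883  0.084 ] [ 0.456  -0.0861  0.0814  0.0823 15.7539]
```

View pics/f6.png

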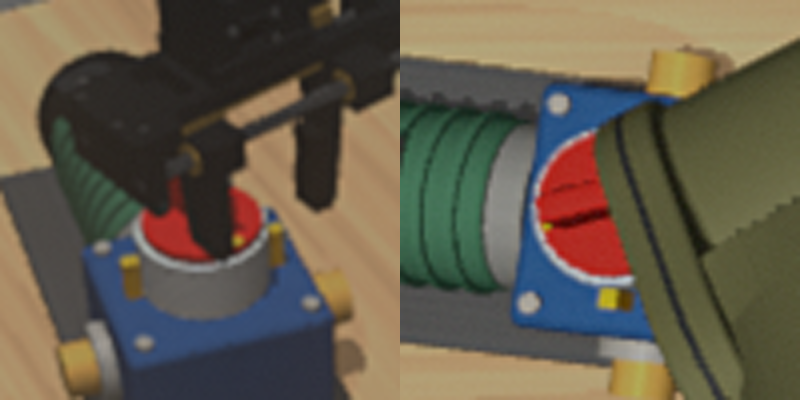

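View pics/e_side.png

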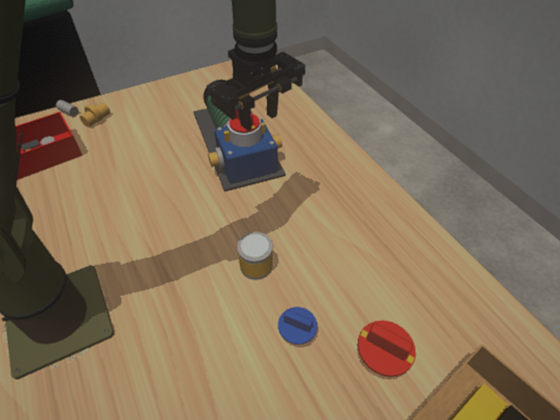

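The fingers only overlap the plug in the side view; the tin and blue plug haven't moved. I'll move the arm further off for a clear final check.

Emit:
carry_out(linear=[[-0.01,-0.03,0],[-0.02,-0.06,0],[-0.03,-0.09,0],[-0.04,-0.12,0],[-0.05,-0.15,0],[-0.05,-0.18,0],[-0.05,-0.2,0],[-0.05,-0.2,0]], roll=[0,0,0,0,0,0,0,0])

```text
clock: 18.13
tool_pos: [0.4843, -0.1722, 0.3164]
eef_rot: [0.631, 0.775, 0.004, 0.003]
contact_force: [-0.1, -0.1, -0.8]
opening: 0.596
```

```bash
python3 fit.py f7; python3 circ.py|head -6; python3 - <<'E'
from h import *
for n in('top','side'):
    p=snapshot(n); C=cloud(p)
    for nm,x,y,R,lo,hi in(('bar',.591,.2467,.05,.185,.215),('flange',.591,.2467,.05,.164,.178)):
        m=(np.hypot(C[...,0]-x,C[...,1]-y)<R)&(C[...,2]>lo)&(C[...,2]<hi); Q=C[m]
        if len(Q)>5:
            r=cv2.minAreaRect(Q[:,:2].astype(np.float32)); print(n,nm,len(Q),Q.mean(0).round(4),np.round([*r[0],*r[1],r[2]],4))
E
```

```text
{'clock': 18.1333, 'q': [0.6453, 0.4719, -0.6047, 1.7608, 0.3094, 0.9966, 0.128], 'tool_pos': [0.4843, -0.1722, 0.3164], 'eef_rot': [0.6314, 0.7754, 0.0036, 0.0028], 'contact_force': [-0.1133, -0.0518, -0.7676], 'moment': [-0.0486, -0.1311, -0.056], 'opening': 0.5958} theta 101.69
side red 442
 z pct [0.1636 0.1661 0.1696 0.1924 0.2017]
 flange circle [0.5912 0.2448 0.0426]
 yel 10 [0.5408 0.2547 0.1434] [226.5 132.2]
top red 975
 z pct [0.1645 0.1669 0.1686 0.1831 0.2038]
 flange circle [0.5911 0.246  0.0414]
 yel 20 [0.6429 0.2392 0.1427] [138.  172.6]
 yel 14 [0.5994 0.2122 0.1684] [146.3 189.5]
 yel 27 [0.5387 0.2537 0.1428] [131.5 217.2]
flange z 0.1690939209295919
flange (array([0.59330878, 0.24389073]), np.float64(0.003805253364044116))
mark 4 [0.6003 0.2133 0.1673]
neck side (array([0.59121016, 0.24679894]), np.float64(0.0015753751733178292)) 0.15827101191218407
plug side (array([ 0.64832456, -0.2539372 ]), np.float64(0.001343140758267601))
top bar 238 [0.5905 0.2441 0.1997] [ 0.5913  0.2456  0.0166  0.0595 14.0893]
top flange 795 [0.5898 0.2426 0.1679] [5.91100e-01 2.44800e-01 8.05000e-02 8.02000e-02 8.96938e+01]
side bar 140 [0.59   0.2428 0.1965] [ 0.5918  0.2455  0.0175  0.062  13.5817]
side flange 251 [0.5772 0.2388 0.1675] [ 0.5865  0.2441  0.076   0.0691 65.8026]
```

View pics/f7.png

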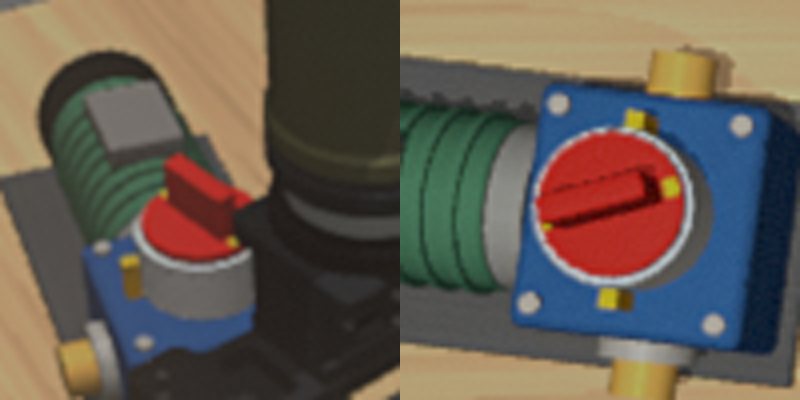

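The plug is seated: flange top at 0.168, bar top at 0.200 (0.202 expected). The bar is at −76°, 67–68° clockwise of the notches, and the arm is clear.

```bash
python3 -c "
from plant import finish_job
print(finish_job())"
```

```text
the job is handed in; nothing more can be done
None
```

The filler neck is closed with the small red plug. I lowered it through the notches until the flange met the rim, twisted it clockwise to its stop, released it and moved the arm clear. I handed in the job just after 18.1 s on the robot's clock.

**Last checks:**
- **Seating:** the flange top is at 0.168 m, as expected for a flush fit. The plug axis is within about 1–2 mm of the neck axis.
- **Twist:** the bar sits about 68° clockwise of the notches. The resisting moment rose to about 0.57 N m at the stop.
- **Bystanders:** the tin and the blue plug had not moved when last measured, just after release. The last retreat passed well above them.

**What went wrong or disagreed:**
- **Missed first grasp:** the first grasp closed on nothing. In the side camera the fingertips were about 27–35 mm higher than the reported tool height implied. I corrected for this from the pictures and the second grasp held. The plug had not been disturbed.
- **Side-camera circle fits:** fits of the flange with the gripper in the way were up to about 5 mm off. I relied on the plug's yellow marks, the top view and the contact force instead.

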